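# Put the forming punches back in their box

## Task

Gather the four nosed forming punches (large round, small round, square and oblong) from the cork mat into the wooden box, each standing upright, nose up, down in the recess of its own outline and size. The two flat-topped bored dies among them belong to another set: leave them standing where they are. Knock none of the punches or dies over.

Things in the scene. Friction and masses are not known exactly. Their poses are not given: they have to be found in the camera images.
- punch_large_round: Large round steel forming punch: shank 38 mm in diameter and 48 mm tall, straight, then a cone nose, 62 mm tall in all; 0.28 to 0.44 kg. Starts upright, nose up, on a 6 mm cork mat; origin: centre of its underside, z up.
- punch_small_round: Small round steel forming punch: shank 22 mm in diameter and 48 mm tall, straight, then a cone nose, 62 mm tall in all; 0.10 to 0.17 kg. Starts upright, nose up, on a 6 mm cork mat; origin: centre of its underside, z up.
- punch_square: Square steel forming punch: shank 30x30 mm and 48 mm tall, straight, then a stepped 22x22 mm nose, 62 mm tall in all; 0.22 to 0.35 kg. x and y square to its sides, within 0.45 rad of the world's at the start. Starts upright, nose up, on a 6 mm cork mat; origin: centre of its underside, z up.
- punch_oblong: Oblong steel forming punch: shank 42 mm (along its x) by 20 mm (along its y) and 48 mm tall, straight, then a stepped 34x12 mm nose, 62 mm tall in all; 0.20 to 0.33 kg. Its x is within 0.45 rad of the world's x at the start. Starts upright, nose up, on a 6 mm cork mat; origin: centre of its underside, z up.
- die_round: Look-alike, not of the set: round steel die 38 mm in diameter and 48 mm tall, flat-topped with an open 22 mm bore instead of a nose. Stands on the mat among the punches (neighbours about 60 mm apart along x, 80 mm along y; mat within 0.15 rad of the world axes). Origin: centre of its underside.
- die_square: Look-alike, not of the set: square steel die 30x30 mm and 48 mm tall, flat-topped with an open 18 mm bore instead of a nose. Stands among the punches on the mat; origin: centre of its underside. The wooden work top under mat and box is at z = 0.090. A wooden bench peg with a handpiece on it juts out between mat and box, above the work top (x over 0.43, y -0.05 to 0.04, z 0.22 to 0.285).
- recess_large_round: Block with the larger round recess, 54 mm in diameter. Fixed wooden block 72x72x16 mm, one of four (in any order) filling a dark wooden box two by two; box rim 22 mm above the work top, 2 mm above the blocks; sides within 0.15 rad of the world axes. Origin: centre of its underside, x and y along its sides, z up. Recess central, 10 mm deep: floor 6 mm, mouth 16 mm above the origin.
- recess_small_round: Block with the smaller round recess, 38 mm in diameter. Fixed wooden block 72x72x16 mm, one of four (in any order) filling a dark wooden box two by two; box rim 22 mm above the work top, 2 mm above the blocks; sides within 0.15 rad of the world axes. Origin: centre of its underside, x and y along its sides, z up. Recess central, 10 mm deep: floor 6 mm, mouth 16 mm above the origin.
- recess_square: Block with the square recess, 46x46 mm. Fixed wooden block 72x72x16 mm, one of four (in any order) filling a dark wooden box two by two; box rim 22 mm above the work top, 2 mm above the blocks; sides within 0.15 rad of the world axes. Origin: centre of its underside, x and y along its sides, z up. Recess central, 10 mm deep: floor 6 mm, mouth 16 mm above the origin.
- recess_oblong: Block with the oblong recess, 58 mm along its x, 36 mm along y. Fixed wooden block 72x72x16 mm, one of four (in any order) filling a dark wooden box two by two; box rim 22 mm above the work top, 2 mm above the blocks; sides within 0.15 rad of the world axes. Origin: centre of its underside, x and y along its sides, z up. Recess central, 10 mm deep: floor 6 mm, mouth 16 mm above the origin.

How it is judged:
By the outcome, as a careful person would: the job done as asked, in the order asked, and still so for the second after the job is handed in, with the robot touching nothing.
It also fails if it takes over 115 s, if anything falls off the work surface, if the arm or the gripper's body presses on something with over 40 N, if the wrist force passes 120 N, or if a joint passes its speed limit or range.

## Robot

A 6-joint arm with a two-finger parallel gripper is mounted at the origin on a cart in front of the work surface, level with it; the furniture and walls round the work are solid. World frame = base frame: x ahead of the robot, y to its left, z up, the work surface at z = 0. Lengths are in mm, angles in rad, forces in N, time in s.
With the tool pointing down it reaches from about 275 to 1000 mm from the base axis. Payload 8.4 kg.
Tool frame: the origin (TCP) lies on the centre line of the jaws, within the pads' length; the fingertips stand 25 mm ahead of it and the grasp point (between the pads) lies 6 mm ahead of it; z points along the fingers, y is the line along which they close (so a half turn about z gives the same grasp; the last joint's range is limited). The gripper opens to 85 mm and grips with 20 to 120 N. Pads are 22 mm wide; open, the fingers measure 114 mm over their backs; the gripper's body (76 mm by 85 mm) begins 54 mm behind the grasp point. The pads swing forward as they close: fully open they stand 13 mm farther back than shut.
Start: joints at [-1.248, 0.353, 1.633, -0, 1.155, -0.002], TCP at [199.448, -592.325, 256.281] pointing down, gripper open.
Joint ranges: [-2.63, 2.63], [-0.92, 2.1], [0.06, 2.66], [-1.3, 4.44], [0, 2.69], [-3.02, 3.02]. Speed limits (rad/s): [2.22, 2.22, 2.79, 3.14, 3.14, 3.14].

## Interface

Orientations are given as [roll, pitch, yaw] about the fixed x, y, z axes, in that order (R = Rz(yaw) Ry(pitch) Rx(roll)).
In Python, from rig import r gives the robot as it stands.
- The arm moves only by the shell command python3 -m jog 'ROWS' [FORCE]. ROWS is JSON, a list of rows, each a list of 3 entries, a list of its own where there are three numbers: the turn, a rotation vector about the tool's x, y, z in rad, then the shift along the tool's x, y, z in m, then the opening, from -1 (shut) to 1 (fully open). In form: [[[rx, ry, rz], [x, y, z], gripper], ...]. A call has 1 to 12 rows; each row shifts and turns the commanded pose from where the row before left it, along the tool's axes as they then stand; what a row does not reach is not made up. A row lasts 1/10 s, in which the tool goes at most 50 mm and 8.59 degrees, less where a joint would pass 70% of its speed; a pose out of reach is approached as far as the arm can. A call with a gripper value outside its range is refused whole. The fingers move at their own pace and stop on an object; FORCE is the grip in N (left out, the last holds). Time passes only in rows, so rows that do not move let the fingers close. It gives the time, the measured TCP pose, the force, the opening and the grip force at its end, in the units of the state.
- r.sense(): the state, without advancing time (a new reading comes with each control period).
- r.grab_frame(name): name is "side" or "top"; returns the picture (420x560x3 uint8, red, green, blue); there is no depth.
- r.camera_params(name): a dict with "fx", "fy", "cx", "cy" (pixels), "rvec" (rotation vector, rad) and "tvec" (3), from world to camera coordinates, as OpenCV has them. Camera axes: x right, y down, z forward; pixel columns grow to the right and rows downward; lengths in mm; the calibration is good to about 2 mm. A picture is of the moment at which its call begins. camera_params takes no time and is no camera call.
- r.sign_off(): hands the job in; it is judged then, once.
The state is a dict: "clock": time; "qpos": joint angles; "qvel": joint speeds; "joint_efforts": joint torques, N m; "eef_pos": TCP position; "tcp_rot": TCP orientation; "contact_force": force on the tool from outside, world axes, zero at the start; "wrist_torque": the same for the moment, N m; "opening": opening from 0.0 (shut) to 1.0 (fully open); "grasp_force": force on a finger pad.
Only numpy, scipy, OpenCV 4.12 (cv2) and the standard library are available. Lean on these libraries where they do the work, as an engineer would, in place of code of your own. Each camera call takes 0.05 s, during which the arm holds its last target. There are 200 camera calls.

## Working session

There is one attempt and no reset: what is moved stays moved. The work goes in short steps, Python scripts to look and compute and a shell command to move; the robot and the scene stay as the last step left them, time stands still between calls to the robot, and variables do not carry over. Pictures are saved under pics/ and viewed, at most 14 in all, crops included, and the job is handed in when it is done.

```bash
mkdir -p pics; ls
python3 - <<'E'
from rig import r
import cv2
s=r.sense(); print({k:s[k] for k in('clock','eef_pos','tcp_rot','contact_force','opening')})
for n in('top','side'):
    cv2.imwrite(f'pics/{n}0.png',r.grab_frame(n)[:,:,::-1]); print(n,r.camera_params(n))
E
```

```text
pics
{'clock': 0.0, 'eef_pos': array([ 199.31256586, -591.87638571,  255.55357897]), 'tcp_rot': array([-3.14015437e+00, -1.50971776e-05,  3.24787023e-01]), 'contact_force': array([ 0.49174551,  1.0081094 , -0.08936583]), 'opening': 1.0008972070441442}
top {'fx': 383.74637700498937, 'fy': 383.74637700498937, 'cx': 275.7096520440821, 'cy': 210.1667500908226, 'rvec': array([ 2.18169127, -2.20443326,  0.06641555]), 'tvec': array([-22.77059747, 503.92378645, 939.45384133])}
side {'fx': 467.31289932336426, 'fy': 467.31289932336426, 'cx': 285.087020701151, 'cy': 211.7757784577417, 'rvec': array([ 2.55087264,  0.65312053, -0.16863153]), 'tvec': array([-454.73705844, -155.14809665, 1102.096161  ])}
```

View pics/top0.png

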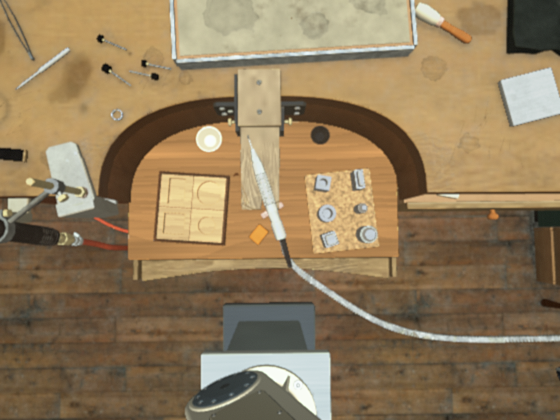

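View pics/side0.png

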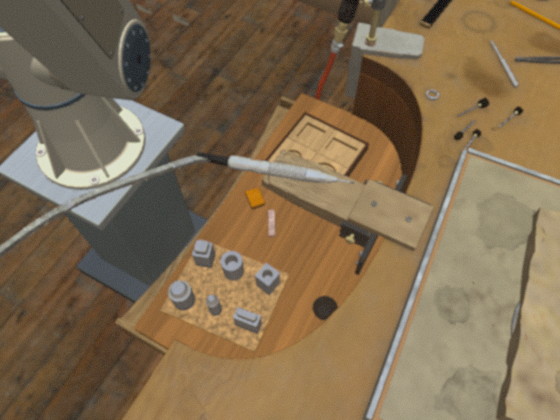

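The top view shows the box at about (192,208) and the mat at about (342,210), with two columns of three pieces. In the side view the box is at (318,145) and the mat at (228,290). I'll enlarge both.

Run:
```python
import cv2,numpy as np
t=cv2.imread('pics/top0.png');s=cv2.imread('pics/side0.png')
a=cv2.resize(t[160:260,300:385],None,fx=4.7,fy=4.7,interpolation=cv2.INTER_CUBIC)  # mat
b=cv2.resize(t[165:250,150:235],None,fx=4.6,fy=4.6,interpolation=cv2.INTER_CUBIC)
h=480;a=a[:h];c=np.zeros((h,800,3),np.uint8);c[:a.shape[0],:a.shape[1]]=a;c[:b.shape[0],405:405+b.shape[1]]=b[:,:395]
cv2.imwrite('pics/cropt.png',c)
cv2.imwrite('pics/crops.png',cv2.resize(s[225:355,150:300],None,fx=4.5,fy=4.5,interpolation=cv2.INTER_CUBIC))
```

```text
(no output)
```

View pics/cropt.png

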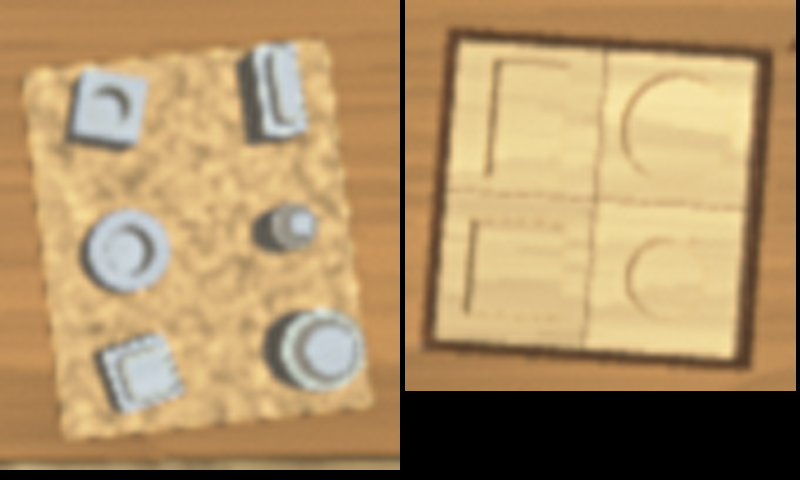

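View pics/crops.png

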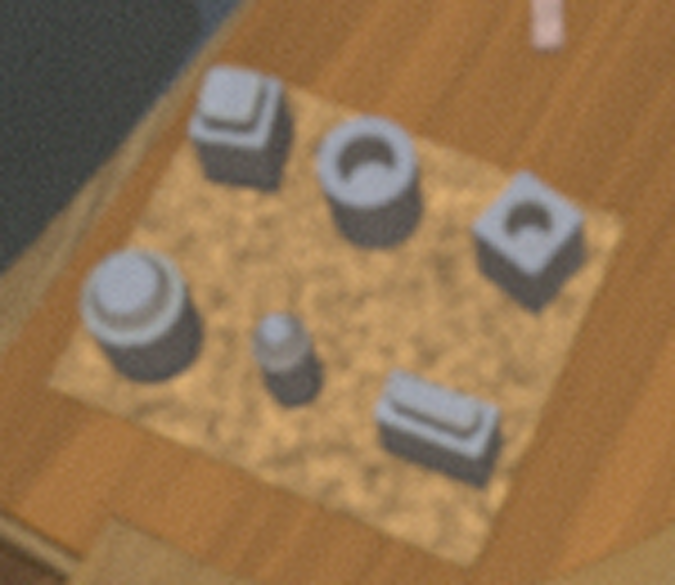

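The top crop shows:
- **Mat:** die_square (108,107), oblong (275,92), die_round (127,250), small round (292,228), square (143,373), large round (318,350).
- **Box:** oblong recess upper left, large round upper right, square lower left, small round lower right.

The side crop confirms which pieces have noses.

```bash
cat > h.py <<'E'
import cv2,numpy as np
from rig import r
def cam(n):
    c=r.camera_params(n);K=np.array([[c['fx'],0,c['cx']],[0,c['fy'],c['cy']],[0,0,1]]);R=cv2.Rodrigues(c['rvec'])[0];return K,R,np.asarray(c['tvec'])
def plane(n,uv,z):
    K,R,t=cam(n);uv=np.atleast_2d(uv).astype(float)
    d=(np.linalg.inv(K)@np.c_[uv,np.ones(len(uv))].T).T@R;o=-R.T@t
    return o+d*((z-o[2])/d[:,2])[:,None]
def proj(n,X):
    K,R,t=cam(n);p=K@(R@np.asarray(X,float)+t);return p[:2]/p[2]
def tri(a,b):
    P=[np.c_[K@R,K@t] for K,R,t in (cam('top'),cam('side'))]
    X=cv2.triangulatePoints(P[0],P[1],np.array(a,float).reshape(2,1),np.array(b,float).reshape(2,1));return (X[:3]/X[3]).ravel()
E
python3 - <<'E'
from h import *
for n in('top','side'):
    K,R,t=cam(n);print(n,(-R.T@t).round())
T=lambda u,v:(300+(u+.5)/4.7-.5,160+(v+.5)/4.7-.5)
S=lambda u,v:(150+(u+.5)/4.5-.5,225+(v+.5)/4.5-.5)
for k,a,b in [('LR',(331,349),(132,281)),('SR',(301,226),(279,328)),('SQ',(150,370),(232,95)),('OB',(283,88),(437,403)),('dr',(127,250),(367,160)),('ds',(109,107),(528,219))]:
    z=138+6 if k[0]=='d' else 158
    print(k,tri(T(*a),S(*b)).round(1),plane('top',T(*a),z)[0].round(1),plane('side',S(*b),z)[0].round(1))
# low-saturation bright masks in both views
for n,roi in(('top',(160,260,300,385)),('side',(225,355,150,300))):
    im=cv2.imread(f'pics/{n}0.png');y0,y1,x0,x1=roi
    big=cv2.resize(im[y0:y1,x0:x1],None,fx=4,fy=4,interpolation=cv2.INTER_CUBIC)
    m=((big[...,0].astype(int)-big[...,2]>-5)&(big.max(2)>140)).astype(np.uint8)
    for c in cv2.findContours(m,0,2)[0]:
        if cv2.contourArea(c)<300: continue
        q=cv2.boxPoints(cv2.minAreaRect(c))/4+[x0-.375,y0-.375]
        P=plane(n,q,144);e=[P[1]-P[0],P[2]-P[1]]
        print(n,q.mean(0).round(1),P.mean(0).round(1)[:2],[(np.linalg.norm(v).round(1),np.degrees(np.arctan2(v[1],v[0])).round(1)) for v in e])
# box corners dark rim outer bottom, seams from crop
B=lambda u,v:(150+(u-405+.5)/4.6-.5,165+(v+.5)/4.6-.5)
for n,p,z in[('inner TL',(458,42),106),('inner TR',(757,60),106),('inner BR',(738,358),106),('inner BL',(436,342),106),('seam c',(597,200),106),('seam top',(607,50),106),('seam bot',(585,350),106),('seam L',(446,190),106),('seam R',(750,210),106)]:
    print(n,plane('top',B(*p),z)[0].round(1))
E
```

```text
top [448. -25. 967.]
side [ 723. -381.  882.]
LR [ 443.5 -225.1  159.5] [ 443.3 -225.7  158. ] [ 443.1 -224.7  158. ]
SR [ 499.  -213.7  156.5] [ 498.6 -213.6  158. ] [ 499.6 -214.   158. ]
SQ [ 434.1 -144.9  158.7] [ 434.8 -144.4  158. ] [ 433.3 -145.   158. ]
OB [ 562.  -208.6  151. ] [ 561.2 -206.9  158. ] [ 563.4 -210.4  158. ]
dr [ 488.5 -137.8  143.2] [ 489.3 -137.   144. ] [ 488.1 -138.6  144. ]
ds [ 554.5 -130.1  145.3] [ 555.2 -129.9  144. ] [ 553.8 -130.   144. ]
top [329.4 238.7] [ 433.7 -142. ] [(np.float64(28.7), np.float64(-71.2)), (np.float64(28.4), np.float64(-161.6))]
top [370.1 234.2] [ 442.4 -229.3] [(np.float64(24.7), np.float64(-90.6)), (np.float64(24.1), np.float64(178.5))]
top [326.9 212.9] [ 489.2 -137.5] [(np.float64(35.5), np.float64(-90.6)), (np.float64(34.4), np.float64(178.9))]
top [363.6 207. ] [ 501.  -216.8] [(np.float64(9.7), np.float64(-90.6)), (np.float64(11.3), np.float64(178.6))]
top [322.6 182.4] [ 555.2 -129.4] [(np.float64(29.6), np.float64(-10.3)), (np.float64(29.7), np.float64(-100.1))]
top [358.9 178.9] [ 561.9 -208. ] [(np.float64(19.0), np
[... 513 characters left out ...]
266.9 274.3] [ 554.6 -131.5] [(np.float64(29.8), np.float64(83.6)), (np.float64(30.5), np.float64(-11.1))]
side [231.  260.6] [ 488.2 -139.3] [(np.float64(35.1), np.float64(28.8)), (np.float64(35.4), np.float64(-58.7))]
side [203.5 252. ] [ 438.  -148.5] [(np.float64(36.5), np.float64(61.5)), (np.float64(22.9), np.float64(-31.4))]
side [201.  245.8] [ 427.4 -140.6] [(np.float64(20.3), np.float64(112.7)), (np.float64(22.0), np.float64(15.2))]
inner TL [583.4 230.2 106. ]
inner TR [573.1  83.5 106. ]
inner BR [427.3  93.1 106. ]
inner BL [436.6 239.9 106. ]
seam c [505.  161.8 106. ]
seam top [578.7 157.1 106. ]
seam bot [432.  167.5 106. ]
seam L [510.6 235.6 106. ]
seam R [499.3  87.1 106. ]
```

```bash
python3 - <<'E'
from h import *
line=np.array([(240,163),(205,157),(150,170),(100,188),(50,215),(0,250)])
for p in[(283,255),(290,265),(320,290),(360,313),(400,328),(440,336)]:
    best=[]
    for z in range(-300,500,5):
        X=plane('top',p,z)[0];q=proj('side',X)
        if 0<q[0]<240: best.append((abs(q[1]-np.interp(q[0],line[::-1,0],line[::-1,1])),X.round()))
    print(p,min(best,key=lambda b:b[0]) if best else None)
E
python3 -m jog '[[[0,0,0.108],[0,0,-0.03],0.35],[[0,0,0.108],[0,0,-0.03],0.35],[[0,0,0.108],[0,0,-0.03],0.35]]' 60
```

```text
(283, 255) (np.float64(0.2860960570768327), array([407., -40., 265.]))
(290, 265) (np.float64(0.09338588056530739), array([389., -52., 270.]))
(320, 290) (np.float64(0.6918334357361289), array([ 345., -105.,  275.]))
(360, 313) (np.float64(0.1323087035221988), array([ 307., -172.,  290.]))
(400, 328) (np.float64(0.35228903801944966), array([ 283., -238.,  300.]))
(440, 336) (np.float64(0.9120420887944078), array([ 273., -300.,  315.]))
clock: 0.4
eef_pos: [199.3, -592.0, 346.7]
tcp_rot: [-3.14, 0.0, -0.004]
contact_force: [-0.2, -0.8, -0.1]
opening: 0.673
grasp_force: 0.0
```

The cable slopes up to about z=315 at (273,-300), so I'll cross it high.

```bash
python3 -m jog '[[[0,0,0],[0,0,-0.045],0.35],[[0,0,0],[0,0,-0.045],0.35],[[0,0,0],[0,0,-0.04],0.35],[[0,0,0],[0.03,-0.04,0],0.35],[[0,0,0],[0.03,-0.04,0],0.35],[[0,0,0],[0.03,-0.04,0],0.35],[[0,0,0],[0.03,-0.04,0],0.35],[[0,0,0],[0.03,-0.04,0],0.35],[[0,0,0],[0.03,-0.04,0],0.35],[[0,0,0],[0.03,-0.04,0],0.35],[[0,0,0],[0.03,-0.04,0],0.35],[[0,0,0],[0.004,-0.04,0],0.35]]'
```

```text
clock: 1.6
eef_pos: [445.2, -230.1, 475.5]
tcp_rot: [-3.141, 0.0, 0.002]
contact_force: [0.8, 1.0, -0.2]
opening: 0.672
grasp_force: 0.0
```

```bash
python3 -m jog '[[[0,0,0],[0,-0.0065,-0.0],0.35],[[0,0,0],[0,0,0.045],0.35],[[0,0,0],[0,0,0.045],0.35],[[0,0,0],[0,0,0.045],0.35],[[0,0,0],[0,0,0.045],0.35],[[0,0,0],[0,0,0.045],0.35],[[0,0,0],[0,0,0.035],0.35],[[0,0,0],[0,0,0],0.35]]'
python3 - <<'E'
from h import *
a=r.grab_frame('top')[:,:,::-1];b=r.grab_frame('side')[:,:,::-1]
a=cv2.resize(a[150:260,290:400],(390,390));b=cv2.resize(b[180:350,110:280],(390,390));cv2.imwrite('pics/p1.png',np.hstack([a,b]))
s=r.sense();print(s['eef_pos'].round(1))
E
```

```text
clock: 2.4
eef_pos: [440.0, -224.6, 212.0]
tcp_rot: [-3.138, 0.008, 0.0]
contact_force: [-1.3, 1.2, -0.1]
opening: 0.674
grasp_force: 0.0
[ 443.1 -226.   216.7]
```

View pics/p1.png

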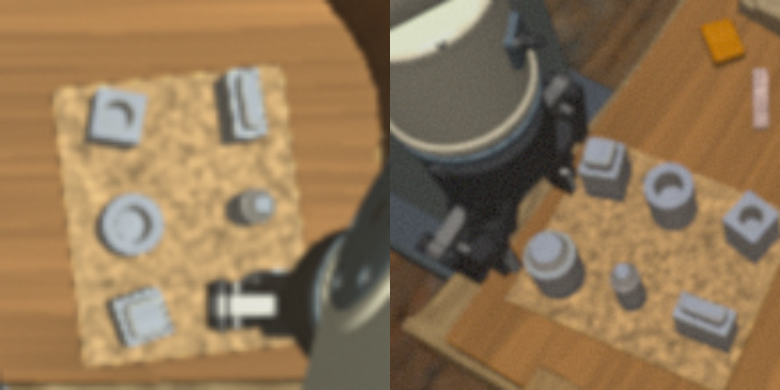

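The picture shows the open fingers at crop (445,240) and (565,165), straddling the large round at (550,255). The neighbours are clear, so I'll descend.

```bash
python3 -m jog '[[[0,0,0],[0,-0.001,0.02],0.35],[[0,0,0],[0,0,0.02],0.35],[[0,0,0],[0,0,0.02],0.35],[[0,0,0],[0,0,0.011],0.35],[[0,0,0],[0,0,0.006],0.35],[[0,0,0],[0,0,0],0.35],[[0,0,0],[0,0,0],0.35]]'
python3 - <<'E'
from h import *
b=r.grab_frame('side')[:,:,::-1]
b=cv2.resize(b[210:340,110:280],(765,585),interpolation=cv2.INTER_CUBIC);cv2.imwrite('pics/p2.png',b)
E
```

```text
clock: 3.2
eef_pos: [443.8, -225.0, 140.3]
tcp_rot: [3.141, -0.001, 0.001]
contact_force: [-0.0, -0.2, -1.2]
opening: 0.675
grasp_force: 0.0
```

View pics/p2.png

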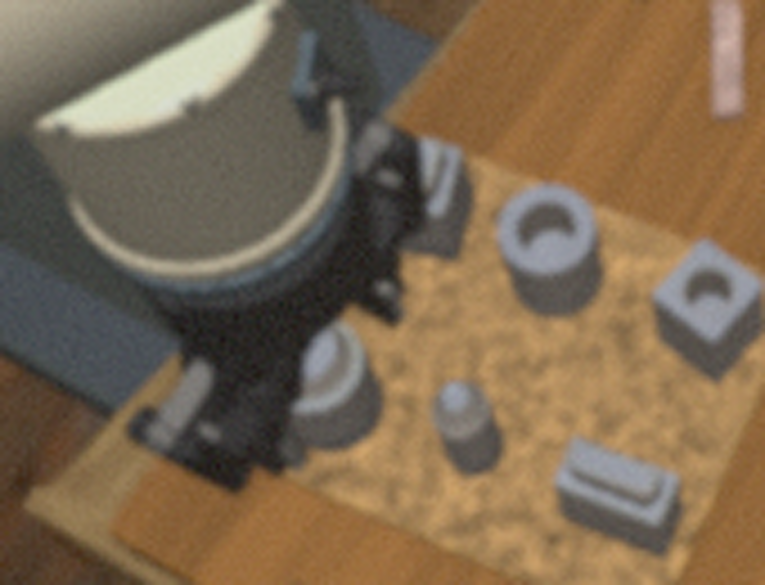

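The fingers straddle the large round at (335,385), with the left tip at (285,450) and the right tip at (380,295). I'll close on it.

```bash
python3 -m jog '[[[0,0,0],[0,0,0],-1],[[0,0,0],[0,0,0],-1],[[0,0,0],[0,0,0],-1],[[0,0,0],[0,0,0],-1],[[0,0,0],[0,0,0],-1],[[0,0,0],[0,0,0],-1],[[0,0,0],[0,0,0],-1],[[0,0,0],[0,0,0],-1]]' 60; python3 -c "
from rig import r;print(r.sense()['opening'])"
```

```text
clock: 4.05
eef_pos: [443.8, -225.2, 140.4]
tcp_rot: [3.14, -0.002, 0.001]
contact_force: [-1.7, -1.1, 7.7]
opening: 0.426
grasp_force: 59.5
0.4255984685366153
```

```bash
python3 -m jog '[[[0,0,0],[0,0,-0.02],-1],[[0,0,0],[0,0,-0.045],-1],[[0,0,0],[0,0,-0.045],-1],[[0,0,0],[0,0,-0.045],-1],[[0,0,0],[0,0,-0.045],-1],[[0,0,0],[0,0,-0.045],-1],[[0,0,0],[0,0,0],-1]]'; python3 -m jog '[[[0,0,0],[0.006,-0.02,0],-1],[[0,0,0],[0.0115,-0.042,0],-1],[[0,0,0],[0.0115,-0.042,0],-1],[[0,0,0],[0.0115,-0.042,0],-1],[[0,0,0],[0.0115,-0.042,0],-1],[[0,0,0],[0.0115,-0.042,0],-1],[[0,0,0],[0.0115,-0.042,0],-1],[[0,0,0],[0.0115,-0.042,0],-1],[[0,0,0],[0.0055,-0.023,0],-1],[[0,0,0],[0.0025,-0.011,0],-1],[[0,0,0],[0,0,0],-1],[[0,0,0],[0,0,0],-1]]'
```

```text
clock: 4.75
eef_pos: [445.1, -225.6, 390.6]
tcp_rot: [3.137, -0.009, 0.001]
contact_force: [1.4, -0.4, -3.5]
opening: 0.425
grasp_force: 61.4
clock: 5.95
eef_pos: [536.9, 122.6, 383.7]
tcp_rot: [3.141, 0.001, 0.001]
contact_force: [-0.9, -0.6, -2.8]
opening: 0.422
grasp_force: 61.3
```

```bash
python3 -m jog '[[[0,0,0],[0.0015,0,0.02],-1],[[0,0,0],[0,0,0.045],-1],[[0,0,0],[0,0,0.045],-1],[[0,0,0],[0,0,0.045],-1],[[0,0,0],[0,0,0.035],-1],[[0,0,0],[0,0,0.02],-1],[[0,0,0],[0,0,0],-1],[[0,0,0],[0,0,0],-1]]'
python3 - <<'E'
from h import *
a=r.grab_frame('top')[:,:,::-1];b=r.grab_frame('side')[:,:,::-1]
a=cv2.resize(a[165:250,150:235],(390,390),interpolation=cv2.INTER_CUBIC);b=cv2.resize(b[70:190,250:370],(390,390),interpolation=cv2.INTER_CUBIC);cv2.imwrite('pics/p3.png',np.hstack([a,b]))
E
```

```text
clock: 6.75
eef_pos: [539.1, 122.4, 174.9]
tcp_rot: [3.141, -0.0, -0.0]
contact_force: [0.3, -0.1, -1.9]
opening: 0.427
grasp_force: 61.3
```

View pics/p3.png

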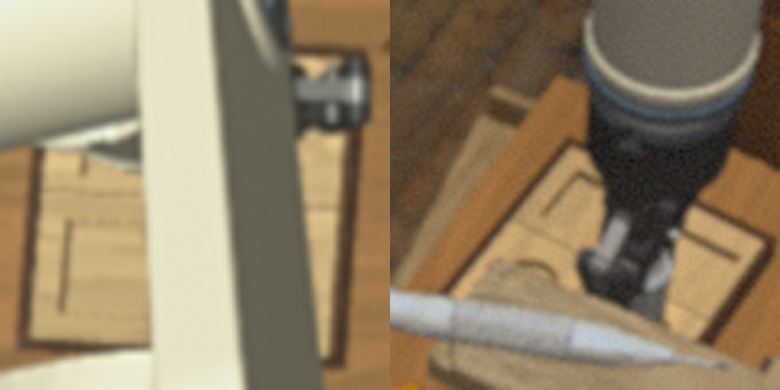

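The arm hides the recess in both views, so I'll descend on the calibration and watch the force.

```bash
python3 -m jog '[[[0,0,0],[-0.0005,0,0.01],-1],[[0,0,0],[0,0,0.008],-1],[[0,0,0],[0,0,0.005],-1],[[0,0,0],[0,0,0.004],-1],[[0,0,0],[0,0,0.001],-1],[[0,0,0],[0,0,0],-1],[[0,0,0],[0,0,0],-1]]'
```

```text
clock: 7.55
eef_pos: [538.5, 123.5, 146.4]
tcp_rot: [-3.142, -0.0, 0.001]
contact_force: [-0.2, -0.3, -3.3]
opening: 0.421
grasp_force: 61.4
```

```bash
python3 -m jog '[[[0,0,0],[0,0,0.001],-1],[[0,0,0],[0,0,0.0005],-1],[[0,0,0],[0,0,0],-1],[[0,0,0],[0,0,0],-1]]'
```

```text
clock: 7.95
eef_pos: [538.4, 123.5, 144.9]
tcp_rot: [-3.142, -0.0, 0.001]
contact_force: [-0.1, -1.0, -3.1]
opening: 0.422
grasp_force: 61.4
```

```bash
python3 -m jog '[[[0,0,0],[0,0,0.0005],-1],[[0,0,0],[0,0,0],0.0],[[0,0,0],[0,0,0],0.1],[[0,0,0],[0,0,0],0.2],[[0,0,0],[0,0,0],0.3],[[0,0,0],[0,0,0],0.3],[[0,0,0],[0,0,-0.01],0.3],[[0,0,0],[0,0,-0.02],0.3],[[0,0,0],[0,0,-0.04],0.3],[[0,0,0],[0,0,-0.04],0.3],[[0,0,0],[0,0,-0.04],0.3],[[0,0,0],[0,0,-0.04],0.3]]'
```

```text
clock: 9.15
eef_pos: [538.1, 123.4, 336.9]
tcp_rot: [-3.141, -0.001, 0.001]
contact_force: [0.9, 0.2, 1.1]
opening: 0.648
grasp_force: 0.0
```

```bash
python3 -m jog '[[[0,0,0],[0,0,-0.04],0.05],[[0,0,0],[-0.003,0.025,0],0.05],[[0,0,0],[-0.005,0.045,0],0.05],[[0,0,0],[-0.005,0.045,0],0.05],[[0,0,0],[-0.005,0.045,0],0.05],[[0,0,0],[-0.005,0.045,0],0.05],[[0,0,0],[-0.005,0.045,0],0.05],[[0,0,0],[-0.005,0.045,0],0.05],[[0,0,0],[-0.0045,0.03,0],0.05],[[0,0,0],[-0.002,0.012,0],0.05],[[0,0,0],[0,0,0],0.05]]'
python3 - <<'E'
from h import *
a=r.grab_frame('top')[:,:,::-1];b=r.grab_frame('side')[:,:,::-1]
a=cv2.resize(a[165:250,150:235],(390,390),interpolation=cv2.INTER_CUBIC);b=cv2.resize(b[70:190,250:370],(390,390),interpolation=cv2.INTER_CUBIC);cv2.imwrite('pics/p4.png',np.hstack([a,b]))
print(r.sense()['eef_pos'].round(1))
E
```

```text
clock: 10.25
eef_pos: [498.8, -214.6, 374.7]
tcp_rot: [3.142, -0.0, -0.001]
contact_force: [0.4, 0.0, 0.2]
opening: 0.525
grasp_force: 0.0
[ 499.2 -212.7  374.5]
```

View pics/p4.png

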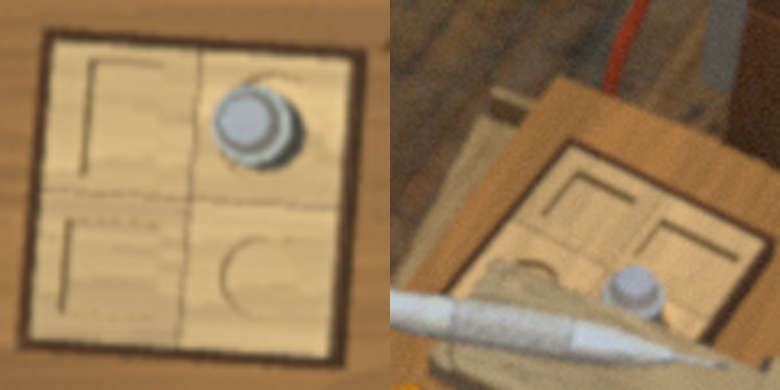

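The large round stands in its recess (top crop (257,127), consistent with parallax). Next is the small round.

```bash
python3 -m jog '[[[0,0,0],[0,0,0.02],0.05],[[0,0,0],[0,0,0.045],0.05],[[0,0,0],[0,0,0.045],0.05],[[0,0,0],[0,0,0.045],0.05],[[0,0,0],[0,0,0.02],0.05],[[0,0,0],[0,0,0],0.05]]'; python3 -m jog '[[[0,0,0],[0,0,0.02],0.05],[[0,0,0],[0,0,0.02],0.05],[[0,0,0],[0,0,0.012],0.05],[[0,0,0],[0,0,0.008],0.05],[[0,0,0],[0,0,0],0.05],[[0,0,0],[0,0,0],0.05]]'
python3 - <<'E'
from h import *
b=r.grab_frame('side')[:,:,::-1]
b=cv2.resize(b[210:340,130:300],(765,585),interpolation=cv2.INTER_CUBIC);cv2.imwrite('pics/p5.png',b)
E
```

```text
clock: 10.95
eef_pos: [497.7, -211.1, 196.4]
tcp_rot: [-3.139, 0.005, 0.003]
contact_force: [-1.2, 0.3, -0.2]
opening: 0.524
grasp_force: 0.0
clock: 11.55
eef_pos: [499.7, -213.6, 140.1]
tcp_rot: [3.141, -0.001, 0.001]
contact_force: [-0.9, -0.2, 0.6]
opening: 0.525
grasp_force: 0.0
```

View pics/p5.png

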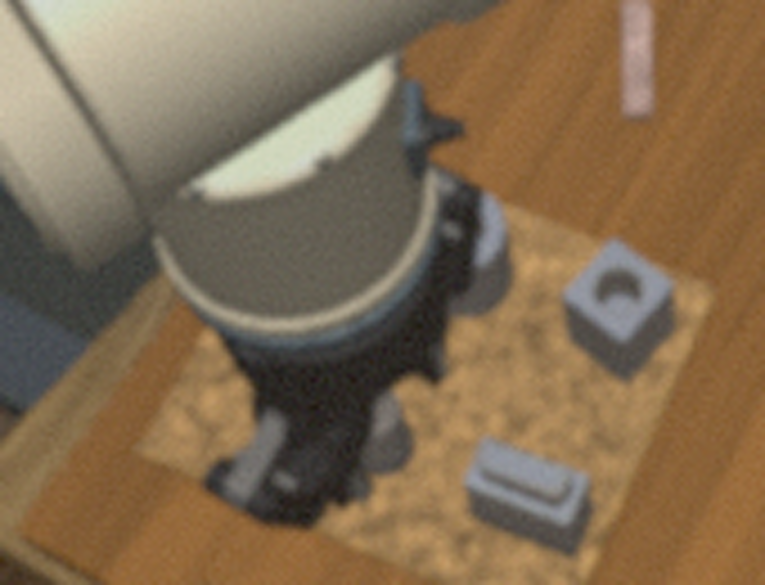

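The small round at (390,435) is upright between the tips at (355,490) and (435,370), and the dies are clear. I'll close on it.

```bash
python3 -m jog '[[[0,0,0],[0,0,0],-0.2],[[0,0,0],[0,0,0],-1],[[0,0,0],[0,0,0],-1],[[0,0,0],[0,0,0],-1],[[0,0,0],[0,0,0],-1],[[0,0,0],[0,0,0],-1],[[0,0,0],[0,0,0],-1]]' 40; python3 -m jog '[[[0,0,0],[0,0,-0.02],-1],[[0,0,0],[0,0,-0.045],-1],[[0,0,0],[0,0,-0.045],-1],[[0,0,0],[0,0,-0.045],-1],[[0,0,0],[0,0,-0.045],-1],[[0,0,0],[0,0,-0.045],-1],[[0,0,0],[0,0,0],-1],[[0,0,0],[0,0,0],-1]]'
```

```text
clock: 12.3
eef_pos: [499.5, -213.8, 140.0]
tcp_rot: [3.141, -0.001, 0.001]
contact_force: [-0.6, 1.3, 7.5]
opening: 0.242
grasp_force: 39.0
clock: 13.1
eef_pos: [499.2, -213.7, 385.0]
tcp_rot: [3.141, -0.002, 0.001]
contact_force: [-0.9, -0.2, -2.1]
opening: 0.237
grasp_force: 39.4
```

```bash
python3 -m jog '[[[0,0,0],[-0.002,-0.02,0],-1],[[0,0,0],[-0.004,-0.041,0],-1],[[0,0,0],[-0.004,-0.041,0],-1],[[0,0,0],[-0.004,-0.041,0],-1],[[0,0,0],[-0.004,-0.041,0],-1],[[0,0,0],[-0.004,-0.041,0],-1],[[0,0,0],[-0.004,-0.041,0],-1],[[0,0,0],[-0.004,-0.041,0],-1],[[0,0,0],[-0.002,-0.023,0],-1],[[0,0,0],[-0.0007,-0.011,0],-1],[[0,0,0],[0,0,0],-1],[[0,0,0],[0,0,0],-1]]';  python3 -m jog '[[[0,0,0],[0,0,0.02],-1],[[0,0,0],[0,0,0.045],-1],[[0,0,0],[0,0,0.045],-1],[[0,0,0],[0,0,0.045],-1],[[0,0,0],[0,0,0.035],-1],[[0,0,0],[0,0,0.025],-1],[[0,0,0],[0,0,0],-1],[[0,0,0],[0,0,0],-1]]'
```

```text
clock: 14.3
eef_pos: [466.0, 126.6, 383.4]
tcp_rot: [3.141, 0.001, 0.001]
contact_force: [-0.5, 0.3, -1.4]
opening: 0.241
grasp_force: 39.6
clock: 15.1
eef_pos: [466.5, 126.4, 169.6]
tcp_rot: [3.141, 0.001, -0.001]
contact_force: [-0.4, 0.1, 0.2]
opening: 0.241
grasp_force: 39.5
```

```bash
python3 -m jog '[[[0,0,0],[0,-0.0008,0.01],-1],[[0,0,0],[0,0,0.008],-1],[[0,0,0],[0,0,0.004],-1],[[0,0,0],[0,0,0.002],-1],[[0,0,0],[0,0,0.001],-1],[[0,0,0],[0,0,0],-1],[[0,0,0],[0,0,0],-1]]'
```

```text
clock: 15.8
eef_pos: [466.3, 128.3, 144.5]
tcp_rot: [-3.142, -0.0, 0.001]
contact_force: [0.2, -0.7, -1.4]
opening: 0.24
grasp_force: 39.5
```

```bash
python3 -m jog '[[[0,0,0],[0,0,0.0003],-1],[[0,0,0],[0,0,0],-0.4],[[0,0,0],[0,0,0],-0.3],[[0,0,0],[0,0,0],-0.1],[[0,0,0],[0,0,0],0.0],[[0,0,0],[0,0,0],0.0],[[0,0,0],[0,0,-0.01],0.0],[[0,0,0],[0,0,-0.025],0.0],[[0,0,0],[0,0,-0.045],0.0],[[0,0,0],[0,0,-0.045],0.0],[[0,0,0],[0,0,-0.045],0.0],[[0,0,0],[0,0,-0.045],0.0]]';  python3 -m jog '[[[0,0,0],[0,0,-0.02],0.3],[[0,0,0],[-0.002,0.02,0],0.3],[[0,0,0],[-0.005,0.043,0],0.3],[[0,0,0],[-0.005,0.043,0],0.3],[[0,0,0],[-0.005,0.043,0],0.3],[[0,0,0],[-0.005,0.043,0],0.3],[[0,0,0],[-0.005,0.043,0],0.3],[[0,0,0],[-0.005,0.035,0],0.3],[[0,0,-0.11],[0,0,0],0.3],[[0,0,-0.11],[0,0,0],0.3],[[0,0,-0.105],[0,0,0],0.3],[[0,0,0],[0,0,0],0.3]]'
python3 - <<'E'
from h import *
a=r.grab_frame('top')[:,:,::-1];b=r.grab_frame('side')[:,:,::-1]
a=cv2.resize(a[165:250,150:235],(390,390),interpolation=cv2.INTER_CUBIC);b=cv2.resize(b[70:190,250:370],(390,390),interpolation=cv2.INTER_CUBIC);cv2.imwrite('pics/p6.png',np.hstack([a,b]))
print(r.sense()['eef_pos'].round(1))
E
```

```text
clock: 17.0
eef_pos: [465.7, 128.0, 361.8]
tcp_rot: [-3.141, -0.001, 0.001]
contact_force: [1.5, -0.0, -0.6]
opening: 0.5
grasp_force: 0.0
clock: 18.2
eef_pos: [434.1, -142.0, 379.6]
tcp_rot: [3.141, -0.0, 0.327]
contact_force: [-0.5, -0.0, -0.2]
opening: 0.65
grasp_force: 0.0
[ 434.3 -141.8  379.5]
```

View pics/p6.png

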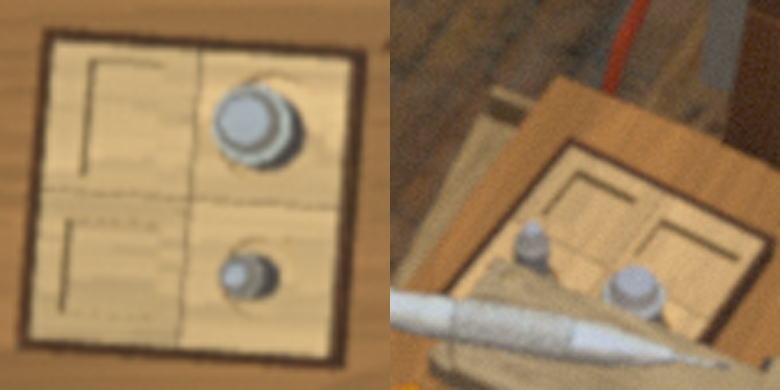

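Small round and large round are both upright in their recesses (top crop (248,277) and (257,127)). Next is the square.

```bash
python3 -m jog '[[[0,0,0],[-0.0009,0.0027,0.02],0.2],[[0,0,0],[0,0,0.045],0.2],[[0,0,0],[0,0,0.045],0.2],[[0,0,0],[0,0,0.045],0.2],[[0,0,0],[0,0,0.025],0.2],[[0,0,0],[0,0,0],0.2]]'; python3 -m jog '[[[0,0,0],[0,0,0.02],0.2],[[0,0,0],[0,0,0.02],0.2],[[0,0,0],[0,0,0.012],0.2],[[0,0,0],[0,0,0.0075],0.2],[[0,0,0],[0,0,0],0.2],[[0,0,0],[0,0,0],0.2]]'
python3 - <<'E'
from h import *
b=r.grab_frame('side')[:,:,::-1]
b=cv2.resize(b[200:330,130:300],(765,585),interpolation=cv2.INTER_CUBIC);cv2.imwrite('pics/p7.png',b)
E
```

```text
clock: 18.9
eef_pos: [432.2, -143.8, 196.1]
tcp_rot: [-3.138, 0.005, 0.324]
contact_force: [-0.0, 0.1, 1.0]
opening: 0.601
grasp_force: 0.0
clock: 19.5
eef_pos: [435.0, -144.8, 140.3]
tcp_rot: [3.141, -0.001, 0.326]
contact_force: [0.2, -0.3, -0.3]
opening: 0.604
grasp_force: 0.0
```

View pics/p7.png

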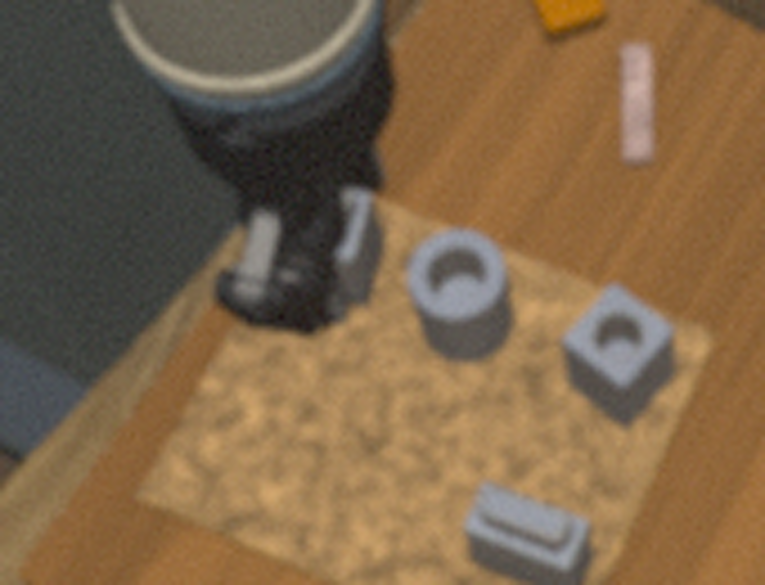

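The square at (355,250) is upright between the fingers, with the round die clear. I'll grip, lift and turn to the box yaw.

```bash
python3 -m jog '[[[0,0,0],[0,0,0],-0.1],[[0,0,0],[0,0,0],-1],[[0,0,0],[0,0,0],-1],[[0,0,0],[0,0,0],-1],[[0,0,0],[0,0,0],-1],[[0,0,0],[0,0,0],-1],[[0,0,0],[0,0,0],-1]]' 60; python3 -m jog '[[[0,0,0],[0,0,-0.02],-1],[[0,0,0],[0,0,-0.045],-1],[[0,0,0],[0,0,-0.045],-1],[[0,0,0],[0,0,-0.045],-1],[[0,0,0],[0,0,-0.045],-1],[[0,0,0],[0,0,-0.045],-1],[[0,0,0.098],[0,0,0],-1],[[0,0,0.098],[0,0,0],-1],[[0,0,0.098],[0,0,0],-1],[[0,0,0.098],[0,0,0],-1],[[0,0,0],[0,0,0],-1]]'
```

```text
clock: 20.25
eef_pos: [434.8, -144.8, 140.3]
tcp_rot: [3.141, -0.001, 0.326]
contact_force: [-1.0, 1.5, 5.5]
opening: 0.339
grasp_force: 59.6
clock: 21.35
eef_pos: [434.1, -144.6, 384.4]
tcp_rot: [-3.141, 0.0, -0.068]
contact_force: [0.5, 1.0, -2.9]
opening: 0.337
grasp_force: 60.0
```

```bash
python3 -m jog '[[[0,0,0],[0.001,-0.02,0],-1],[[0,0,0],[0.0015,-0.041,0],-1],[[0,0,0],[0.0015,-0.041,0],-1],[[0,0,0],[0.0015,-0.041,0],-1],[[0,0,0],[0.0015,-0.041,0],-1],[[0,0,0],[0.0015,-0.041,0],-1],[[0,0,0],[0.0015,-0.041,0],-1],[[0,0,0],[0.0015,-0.041,0],-1],[[0,0,0],[0.001,-0.025,0],-1],[[0,0,0],[0.0008,-0.0135,0],-1],[[0,0,0],[0,0,0],-1],[[0,0,0],[0,0,0],-1]]'
```

```text
clock: 22.55
eef_pos: [470.4, 198.5, 384.3]
tcp_rot: [3.141, 0.0, -0.065]
contact_force: [-0.0, -0.1, -2.5]
opening: 0.34
grasp_force: 60.1
```

```bash
python3 -m jog '[[[0,0,0],[0.001,-0.0005,0.02],-1],[[0,0,0],[0,0,0.045],-1],[[0,0,0],[0,0,0.045],-1],[[0,0,0],[0,0,0.045],-1],[[0,0,0],[0,0,0.035],-1],[[0,0,0],[0,0,0.025],-1],[[0,0,0],[0,0,0],-1],[[0,0,0],[0,0,0],-1]]'; python3 -m jog '[[[0,0,0],[0,0,0.01],-1],[[0,0,0],[0,0,0.008],-1],[[0,0,0],[0,0,0.004],-1],[[0,0,0],[0,0,0.002],-1],[[0,0,0],[0,0,0.001],-1],[[0,0,0],[0,0,0],-1],[[0,0,0],[0,0,0],-1]]'
```

```text
clock: 23.35
eef_pos: [471.9, 198.8, 170.1]
tcp_rot: [3.141, 0.0, -0.067]
contact_force: [0.2, -0.2, -1.3]
opening: 0.338
grasp_force: 60.0
clock: 24.05
eef_pos: [471.7, 199.7, 144.7]
tcp_rot: [-3.141, -0.0, -0.066]
contact_force: [0.4, 0.1, -2.0]
opening: 0.342
grasp_force: 60.1
```

```bash
python3 -m jog '[[[0,0,0],[0,0,0.0004],-1],[[0,0,0],[0,0,0],-0.2],[[0,0,0],[0,0,0],-0.1],[[0,0,0],[0,0,0],0.05],[[0,0,0],[0,0,0],0.15],[[0,0,0],[0,0,0],0.15],[[0,0,0],[0,0,-0.01],0.15],[[0,0,0],[0,0,-0.025],0.15],[[0,0,0],[0,0,-0.045],0.15],[[0,0,0],[0,0,-0.045],0.15],[[0,0,0],[0,0,-0.045],0.15],[[0,0,0],[0,0,-0.045],0.15]]';  python3 -m jog '[[[0,0,0],[0,0,-0.02],0.05],[[0,0,0],[0.006,0.02,0],0.05],[[0,0,0],[0.0125,0.043,0],0.05],[[0,0,0],[0.0125,0.043,0],0.05],[[0,0,0],[0.0125,0.043,0],0.05],[[0,0,0],[0.0125,0.043,0],0.05],[[0,0,0],[0.0125,0.043,0],0.05],[[0,0,0],[0.0125,0.043,0],0.05],[[0,0,0],[0.0125,0.043,0],0.05],[[0,0,0],[0.0125,0.043,0],0.05],[[0,0,0],[0.008,0.025,0],0.05],[[0,0,0],[0.0034,0.0123,0],0.05]]'; python3 -m jog '[[[0,0,-0.103],[0,0,0],0],[[0,0,-0.103],[0,0,0],0],[[0,0,0],[0,0,0],0],[[0,0,0],[0,0,0],0]]'
python3 - <<'E'
from h import *
a=r.grab_frame('top')[:,:,::-1];b=r.grab_frame('side')[:,:,::-1]
a=cv2.resize(a[165:250,150:235],(390,390),interpolation=cv2.INTER_CUBIC);b=cv2.resize(b[70:190,250:370],(390,390),interpolation=cv2.INTER_CUBIC);cv2.imwrite('pics/p8.png',np.hstack([a,b]))
print(r.sense()['eef_pos'].round(1))
E
```

```text
clock: 25.25
eef_pos: [471.1, 199.4, 361.9]
tcp_rot: [-3.141, -0.001, -0.066]
contact_force: [0.6, 0.1, -0.0]
opening: 0.573
grasp_force: 0.0
clock: 26.45
eef_pos: [562.2, -210.8, 379.5]
tcp_rot: [3.141, -0.0, -0.068]
contact_force: [-0.6, 0.2, -0.8]
opening: 0.525
grasp_force: 0.0
clock: 26.85
eef_pos: [562.0, -207.9, 379.5]
tcp_rot: [-3.141, -0.0, 0.137]
contact_force: [-0.1, -0.3, 0.8]
opening: 0.495
grasp_force: 0.0
[ 562.1 -208.   379.4]
```

View pics/p8.png

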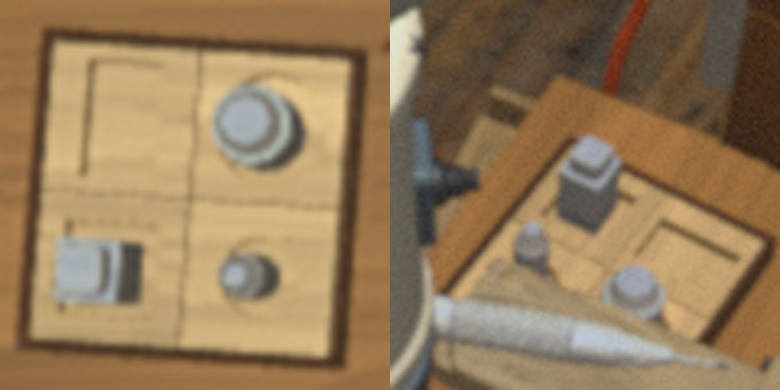

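The square is upright in its recess (top crop (85,270)). Next is the oblong.

```bash
python3 -m jog '[[[0,0,0],[0,0.0005,0.02],0],[[0,0,0],[0,0,0.045],0],[[0,0,0],[0,0,0.045],0],[[0,0,0],[0,0,0.045],0],[[0,0,0],[0,0,0.025],0],[[0,0,0],[0,0,0],0]]'; python3 -m jog '[[[0,0,0],[0,0,0.02],0],[[0,0,0],[0,0,0.02],0],[[0,0,0],[0,0,0.012],0],[[0,0,0],[0,0,0.0075],0],[[0,0,0],[0,0,0],0],[[0,0,0],[0,0,0],0]]'
python3 - <<'E'
from h import *
b=r.grab_frame('side')[:,:,::-1]
b=cv2.resize(b[220:350,130:300],(765,585),interpolation=cv2.INTER_CUBIC);cv2.imwrite('pics/p9.png',b)
E
```

```text
clock: 27.55
eef_pos: [559.9, -207.9, 195.4]
tcp_rot: [-3.138, 0.006, 0.139]
contact_force: [-0.3, -0.3, 0.1]
opening: 0.502
grasp_force: 0.0
clock: 28.15
eef_pos: [562.8, -209.2, 140.5]
tcp_rot: [3.141, -0.001, 0.14]
contact_force: [0.5, -0.6, -0.3]
opening: 0.5
grasp_force: 0.0
```

View pics/p9.png

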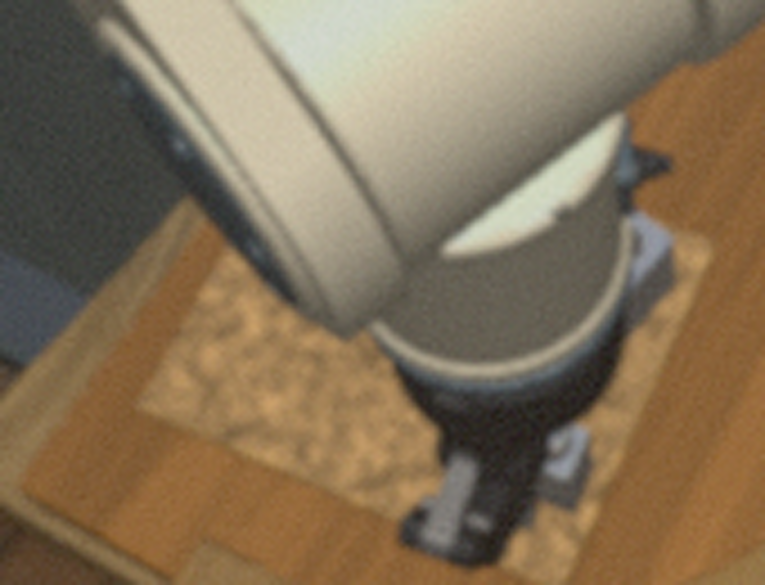

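The oblong at (568,465) is upright between the fingers, and the square die is clear. I'll grip and carry it.

```bash
python3 -m jog '[[[0,0,0],[0,0,0],-0.3],[[0,0,0],[0,0,0],-1],[[0,0,0],[0,0,0],-1],[[0,0,0],[0,0,0],-1],[[0,0,0],[0,0,0],-1],[[0,0,0],[0,0,0],-1],[[0,0,0],[0,0,0],-1]]' 60; python3 -m jog '[[[0,0,0],[0,0,-0.02],-1],[[0,0,0],[0,0,-0.045],-1],[[0,0,0],[0,0,-0.045],-1],[[0,0,0],[0,0,-0.045],-1],[[0,0,0],[0,0,-0.045],-1],[[0,0,0],[0,0,-0.045],-1],[[0,0,0.104],[0,0,0],-1],[[0,0,0.104],[0,0,0],-1],[[0,0,0],[0,0,0],-1]]'; python3 -m jog '[[[0,0,0],[-0.002,-0.02,0],-1],[[0,0,0],[-0.005,-0.043,0],-1],[[0,0,0],[-0.005,-0.043,0],-1],[[0,0,0],[-0.005,-0.043,0],-1],[[0,0,0],[-0.005,-0.043,0],-1],[[0,0,0],[-0.005,-0.043,0],-1],[[0,0,0],[-0.005,-0.043,0],-1],[[0,0,0],[-0.005,-0.043,0],-1],[[0,0,0],[-0.005,-0.043,0],-1],[[0,0,0],[-0.003,-0.025,0],-1],[[0,0,0],[-0.002,-0.012,0],-1],[[0,0,0],[0,0,0],-1]]'
```

```text
clock: 28.9
eef_pos: [562.7, -209.4, 140.5]
tcp_rot: [3.141, -0.001, 0.14]
contact_force: [-0.9, -0.6, 5.4]
opening: 0.225
grasp_force: 59.3
clock: 29.8
eef_pos: [561.9, -208.9, 384.5]
tcp_rot: [-3.141, 0.0, -0.07]
contact_force: [0.8, -0.3, -3.3]
opening: 0.222
grasp_force: 59.1
clock: 31.0
eef_pos: [542.2, 195.2, 383.9]
tcp_rot: [3.141, 0.001, -0.064]
contact_force: [-0.3, -0.5, -2.5]
opening: 0.226
grasp_force: 59.4
```

```bash
python3 -m jog '[[[0,0,0],[0.001,0.001,0.02],-1],[[0,0,0],[0,0,0.045],-1],[[0,0,0],[0,0,0.045],-1],[[0,0,0],[0,0,0.045],-1],[[0,0,0],[0,0,0.035],-1],[[0,0,0],[0,0,0.025],-1],[[0,0,0],[0,0,0],-1],[[0,0,0],[0,0,0],-1]]'; python3 -m jog '[[[0,0,0],[0,0,0.01],-1],[[0,0,0],[0,0,0.008],-1],[[0,0,0],[0,0,0.004],-1],[[0,0,0],[0,0,0.002],-1],[[0,0,0],[0,0,0.0005],-1],[[0,0,0],[0,0,0],-1],[[0,0,0],[0,0,0],-1]]'
```

```text
clock: 31.8
eef_pos: [543.9, 192.1, 170.0]
tcp_rot: [3.141, 0.0, -0.069]
contact_force: [-1.1, -1.1, -1.5]
opening: 0.221
grasp_force: 59.1
clock: 32.5
eef_pos: [543.7, 193.2, 145.3]
tcp_rot: [-3.141, -0.0, -0.068]
contact_force: [0.4, 0.6, -1.6]
opening: 0.226
grasp_force: 59.2
```

```bash
python3 -m jog '[[[0,0,0],[0,0,0.0008],-1],[[0,0,0],[0,0,0],-0.4],[[0,0,0],[0,0,0],-0.3],[[0,0,0],[0,0,0],-0.15],[[0,0,0],[0,0,0],-0.05],[[0,0,0],[0,0,0],-0.05],[[0,0,0],[0,0,-0.01],-0.05],[[0,0,0],[0,0,-0.025],-0.05],[[0,0,0],[0,0,-0.045],-0.05],[[0,0,0],[0,0,-0.045],-0.05],[[0,0,0],[0,0,-0.045],-0.05],[[0,0,0],[0,0,-0.045],-0.05]]';  python3 -m jog '[[[0,0,0],[0,0,-0.02],0.05],[[0,0,0],[0,0.02,0],0.05],[[0,0,0],[0,0.043,0],0.05],[[0,0,0],[0,0.043,0],0.05],[[0,0,0],[0,0.043,0],0.05],[[0,0,0],[0,0.043,0],0.05],[[0,0,0],[0,0.043,0],0.05],[[0,0,0],[0,0.043,0],0.05],[[0,0,0],[0,0.043,0],0.05],[[0,0,0],[0,0,0],0.05],[[0,0,0],[0,0,0],0.05]]'
python3 - <<'E'
from h import *
a=r.grab_frame('top')[:,:,::-1];b=r.grab_frame('side')[:,:,::-1]
a=cv2.resize(a[165:250,150:235],(390,390),interpolation=cv2.INTER_CUBIC);b=cv2.resize(b[70:190,250:370],(390,390),interpolation=cv2.INTER_CUBIC);cv2.imwrite('pics/p10.png',np.hstack([a,b]))
E
```

```text
clock: 33.7
eef_pos: [543.2, 193.0, 362.1]
tcp_rot: [-3.141, -0.001, -0.068]
contact_force: [0.2, 0.5, -0.6]
opening: 0.47
grasp_force: 0.0
clock: 34.8
eef_pos: [521.4, -127.9, 379.9]
tcp_rot: [-3.141, -0.001, -0.071]
contact_force: [-0.1, 1.0, 0.6]
opening: 0.524
grasp_force: 0.0
```

View pics/p10.png

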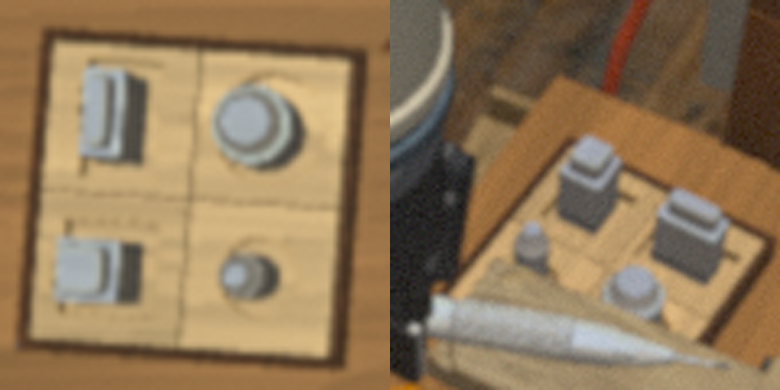

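All four punches stand upright in their recesses: oblong (110,113), large round (257,127), square (95,270) and small round (248,277) in the top crop. The arm is clear, so I'm handing in.

```bash
python3 -c "
from rig import r;print(r.sign_off())"
```

```text
the job is handed in; nothing more can be done
None
```

The job is handed in at about 35 s: all four punches stand upright, nose up, in their own recesses in the last picture; I left both dies on the mat and last saw them standing before the final carry (round die while fetching the square, square die while fetching the oblong).

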